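# Open the sectioning station's guard and hang the loupe at the specimen

## Robot

A 6-joint arm with a two-finger parallel gripper is mounted at the origin on the work surface. World frame = base frame: x ahead of the robot, y to its left, z up, the work surface at z = 0. Lengths are in m, angles in degrees, forces in N, time in s.
With the tool pointing down it reaches from about 0.325 to 0.775 m from the base axis. Payload 5.5 kg.
Tool frame: the origin (TCP) lies at the very end of the fingers, on their centre line; the grasp point (between the pads) lies 19 mm behind it; z points along the fingers, y is the direction in which the jaws open and shut (so a half turn about z gives the same grasp; the last joint's range is limited). The gripper opens to 85 mm and grips with 20 to 120 N. Pads are 22 mm wide; open, the fingers measure 114 mm over their backs; the gripper's body (76 mm by 85 mm) begins 54 mm behind the grasp point. The pads swing forward as they close: fully open they stand 13 mm farther back than shut.
Start: joints at [71.408, 5.22, 70.514, -0, 104.267, -3.249], TCP at [0.159, 0.579, 0.231] pointing down, gripper open.
Joint ranges: [-164.24, 164.24], [-49.07, 125.15], [9.68, 141.18], [-86.29, 266.29], [3.28, 154.24], [-151.56, 151.56]. Speed limits (degrees/s): [147.25, 147.25, 172.46, 180, 180, 180].

## Interface

Orientations are given as a 3x3 rotation matrix whose columns are the frame's x, y, z axes.
In Python, from bench import bot, viewer gives the robot as it stands.
- The arm moves only by the tool send_rows, never from a script. Its argument "plan" is text: rows parted by semicolons, each of 4 numbers parted by spaces: the shift along the tool's x, y, z in m, then the turn about the tool's z in rad. A call has 1 to 12 rows; each row is the pose to reach, as a shift and turn from the pose commanded when the call began, along the tool's axes at that moment; what a row does not reach only later rows make up. A row lasts 1/8 s, in which the tool goes at most 62.5 mm and 10.7 degrees, less where a joint would pass 70% of its speed; a pose out of reach is approached as far as the arm can. A call with a gripper value outside its range is refused whole. "hand" is the finger opening in m, from 0 to 0.0854, set as the call begins (left out, the last holds). The fingers move at their own pace and stop on an object; "newtons" is the grip in N (left out, the last holds). Time passes only in rows, so rows that repeat a pose let the fingers close. It gives the time, the measured TCP pose, the force and the opening at its end, in the units of the state.
- bot.get_state(): the state, without advancing time (a new reading comes with each control period).
- viewer.capture(name): name is "scene" or "top"; returns a dict with "pixels" (480x640x3 uint8, red, green, blue), "vertical_fov" (degrees; the focal length in pixels is half the picture's height over the tangent of half this angle, whatever the lens; pixels are square), "cx", "cy" (the principal point, pixels), "extrinsics" (4x4, takes a point from camera to world coordinates). Camera axes: x right, y up, looking along -z (the intrinsics and any distortion apply to the point x, -y, -z); pixel columns grow to the right and rows downward; lengths in m; the calibration is good to about 2 mm. A picture is of the moment at which its call begins. There is no depth.
- bot.sign_off(): hands the job in, once; it reports no verdict.
The state is a dict: "clock": time; "joint_positions": joint angles; "qvel": joint speeds; "joint_efforts": joint torques, N m; "position": TCP position; "orientation": TCP orientation; "ft_force": force on the tool from outside, world axes, zero at the start; "moment": the same for the moment, N m; "finger_gap": opening from 0.0 (shut) to 1.0 (fully open).
Only numpy, scipy, OpenCV 4.12 (cv2) and the standard library are available. Lean on these libraries where they do the work, as an engineer would, in place of code of your own. Each camera call takes 0.05 s, during which the arm holds its last target. There are 200 camera calls.

## Task

Get the sectioning station ready for a look at the specimen. First swing its hinged clear guard up and over until it rests back against its stop and stays open by itself, without flinging it; then turn the swivel hook so that it points straight in over the station, towards the guard's side; then hang the loupe by its bail in the dip of the hook, square across the hook arm, and let go of it. Leave the other things on the bench where they are.

Things in the scene. Friction and masses are not known exactly. Their poses are not given: they have to be found in the camera images.
- station: White station, fixed: base plate 240 mm (x) by 360 mm (y, from -170 to +190), 20 mm thick. Origin: underside, mid-x. Axes: -x is the front (where the guard's lip is), y points from the hook post to the guard, z up. The specimen head under the guard stays below z = 85 mm, 40 mm or more behind the lip's root. The guard's clear side cheeks, 35 mm deep, hang from its two side edges. Bench is z = 0
- guard_hinge (a point): Fixed point on the guard's hinge line, at mid-width of the guard, 110 mm above the bench, at (80, 75, 110) mm in the station's frame. The hinge line runs along the station's y; axes as the station's
- guard_lip (a point): Middle of the front edge of the guard's lip, 178 mm from the hinge line. The guard is a flat clear pane with a white rim, 140 mm wide, 150 mm long, 6 mm thick, level with the hinge line when shut. The lip, 110 mm wide and 6 mm thick, sticks out 28 mm in front in the pane's plane: too wide to straddle, free from below (base plate 87 mm lower). Axes turn with the guard: x runs from lip to hinge
- guard (a joint): Guard angle, rad: 0 = shut and level, grows as the front edge rises, 1.95 = leaning back against its stop. It balances when upright, near 1.57: short of that it falls shut, beyond it sinks back slowly onto the stop (damped hinge, 0.1 N m s/rad). Mass about 0.35 kg, varying; lifting at the lip takes about 1 to 3 N
- hook_post (a point): Fixed point on the hook's upright swivel axis at the height of the hook's arm, 190 mm above the bench, at (-30, -140, 190) mm in the station's frame; axes as the station's. The post is a steel rod of 16 mm, with a hub of 26 mm diameter, 22 mm tall, at the top; nothing stands higher than the hub and the hook's tip
- hook (a joint): Swivel angle, rad: 0 = the hook points along the station's +y, straight in over the station (wanted); positive = counter-clockwise from above (at 1.57 it points to the station's -x). Range -0.9 to 2.6, no stop at 0; starts turned away. Friction 0.06 N m: it stays where it is left
- hook_seat (a point): Where the middle of the loupe's bail bar belongs: over the hook's dip, 75 mm from the swivel axis along the hook's own +y, 190 mm above the bench. The hook is a steel rod of 8 mm: level out to 58 mm, its centre line 8 mm lower in the dip at 75 mm, then up to a tip at 95 mm out, whose top is 212 mm above the bench. Turns with the hook
- loupe_bail (a point): Middle of the loupe's bail bar. The loupe (0.2 kg, varying) stands on the bench: foot 112 by 40 by 12 mm, two uprights at x = +-52 mm, on top the bail bar, 112 mm long, 8 by 8 mm, centre 135 mm above the underside. Window below the bar 96 mm wide, 57 mm high; under it the lens frame, 8 mm thick. x along the bar, y through the lens, z up; both faces alike
- bottle: Amber glass bottle, 60 mm diameter, 150 mm tall; leave alone. Origin: underside
- jar: White jar, 60 mm diameter, 70 mm tall; leave alone. Origin: underside
- beaker: Glass cup, 70 mm diameter, 90 mm tall; leave alone. Origin: underside
- slide_box: Grey slide box, 100 by 160 by 35 mm; leave alone. Origin: underside
- dish: Steel bowl, 90 mm diameter, 35 mm tall; leave alone. Origin: underside
- screwdriver: Black screwdriver lying on the bench, 170 mm; leave alone
- wrench: Steel wrench lying on the bench, 150 mm; leave alone
Things that resemble listed ones, but are neither listed nor needed, are in the scene too. What is shaped like the part that bears loupe_bail but green is not meant.

How it is judged:
By the outcome, as a careful person would: the job done as asked, in the order asked, and still so for the second after the job is handed in, with the robot touching nothing.
It also fails if it takes over 70 s, if anything falls off the work surface, if the arm or the gripper's body presses on something with over 40 N, if the wrist force passes 120 N, or if a joint passes its speed limit or range.

## Working session

There is one attempt and no reset: what is moved stays moved. The work goes in short steps, Python scripts to look and compute and a tool call to move; the robot and the scene stay as the last step left them, time stands still between calls to the robot, and variables do not carry over. Pictures are saved under pics/ and viewed, about 8 in all and at most 12, crops included, and the job is handed in when it is done.

Besides the shell and the picture viewer there is one more tool, called after ">>>" by a JSON object that holds its "api" and its "payload". send_rows: Moves the arm, as the interface text tells. Its arguments: {"type":"object","properties":{"plan":{"type":"string"},"hand":{"type":"number"},"newtons":{"type":"number"}},"required":["plan"]}

```bash
mkdir -p pics; ls
cat > h.py <<'E'
import numpy as np,cv2
from bench import bot,viewer
def cap(n):
    c=viewer.capture(n);return c
def K(c):
    f=240/np.tan(np.radians(c["vertical_fov"])/2);return f,c["cx"],c["cy"]
def ray(c,u,v):
    f,cx,cy=K(c);E=np.array(c["extrinsics"]);d=E[:3,:3]@np.array([(u-cx)/f,-(v-cy)/f,-1]);return E[:3,3],d
def at_z(c,u,v,z):
    o,d=ray(c,u,v);return o+d*(z-o[2])/d[2]
def proj(c,p):
    f,cx,cy=K(c);E=np.array(c["extrinsics"]);q=E[:3,:3].T@(np.array(p)-E[:3,3]);return np.array([cx-f*q[0]/q[2],cy+f*q[1]/q[2]])
E
python3 - <<'E'
from h import *
for n in ("scene","top"):
    c=cap(n);cv2.imwrite(f"pics/{n}0.png",c["pixels"][:,:,::-1])
    print({k:v for k,v in c.items() if k!="pixels"})
print(bot.get_state())
E
```

```text
pics
{'vertical_fov': 51.512738775287715, 'cx': 324.96682037436375, 'cy': 232.71248693190782, 'extrinsics': array([[-0.85919523, -0.36590579,  0.35762623,  0.98085852],
       [ 0.51157425, -0.62622504,  0.58833153,  0.74170794],
       [ 0.00868059,  0.68844401,  0.72523754,  1.05745196],
       [ 0.        ,  0.        ,  0.        ,  1.        ]])}
{'vertical_fov': 45.70725639692451, 'cx': 322.8948559907657, 'cy': 239.68852717043833, 'extrinsics': array([[-2.95866518e-02,  9.93036760e-01, -1.14029042e-01,
         3.41725087e-01],
       [-9.99555348e-01, -2.98162968e-02, -3.08542329e-04,
         5.03534899e-03],
       [-3.70631764e-03,  1.13969210e-01,  9.93477369e-01,
         1.48999778e+00],
       [ 0.00000000e+00,  0.00000000e+00,  0.00000000e+00,
         1.00000000e+00]])}
{'clock': 0.1, 'joint_positions': array([ 7.14052425e+01,  5.26095508e+00,  7.05774888e+01,  5.87098215e-04,
        1.04267845e+02, -3.24885897e+00]), 'qvel': array([ 0.03337385, -0.08689954, -0.09629527, -0.0400069 ,  0.08607131,
        0.01955096]), 'joint_efforts': array([ 2.49699428e-03, -4.60217142e+01, -4.19218719e+01, -7.63051753e-05,
        1.06660626e-02, -2.55834726e-05]), 'position': array([0.15870196, 0.57835238, 0.23021665]), 'orientation': array([[-9.64346357e-01,  2.64642671e-01, -6.00949509e-04],
       [ 2.64643328e-01,  9.64344767e-01, -1.75508272e-03],
       [ 1.15052735e-04, -1.85154491e-03, -9.99998279e-01]]), 'ft_force': array([ 0.34204418, -0.12098341, -0.19830599]), 'moment': array([ 0.0185153 ,  0.06595374, -0.02116626]), 'finger_gap': 1.001167181140065}
```

View pics/scene0.png

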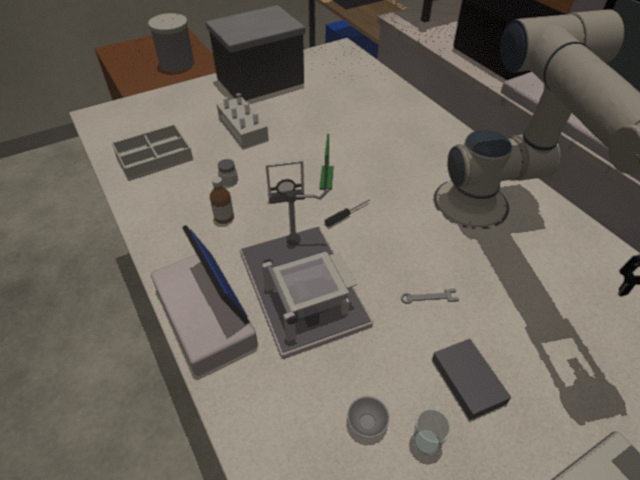

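View pics/top0.png

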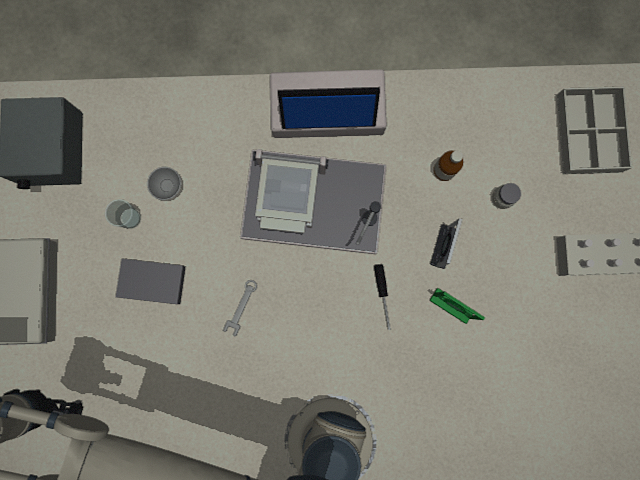

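The scene picture shows the station at (305,290) and the loupe at (287,180). In the top picture the plate corners are about (252,151), (385,164), (377,253) and (241,239). The guard is at (287,193) and the hook post at (375,207), with the hook pointing to (350,245).
What could be taken for the loupe: the grey one at top (445,243) and the green one at (455,305). The grey one is meant. I'll check it in a close crop.

Run:
```python
from h import *
c=cap("top");p=c["pixels"][:,:,::-1]
cv2.imwrite("pics/topc.png",cv2.resize(p[142:318,236:470],None,fx=3.4,fy=3.4,interpolation=cv2.INTER_CUBIC))
c2=cap("scene");p=c2["pixels"][:,:,::-1]
cv2.imwrite("pics/scc.png",cv2.resize(p[130:355,235:380],None,fx=2.66,fy=2.66,interpolation=cv2.INTER_CUBIC))
for q in [(252,151),(385,164),(377,253),(241,239)]: print(at_z(c,*q,.02).round(4))
```

```text
[0.7523 0.1861 0.02  ]
[ 0.7064 -0.1642  0.02  ]
[ 0.4715 -0.1336  0.02  ]
[0.5186 0.2183 0.02  ]
```

View pics/topc.png

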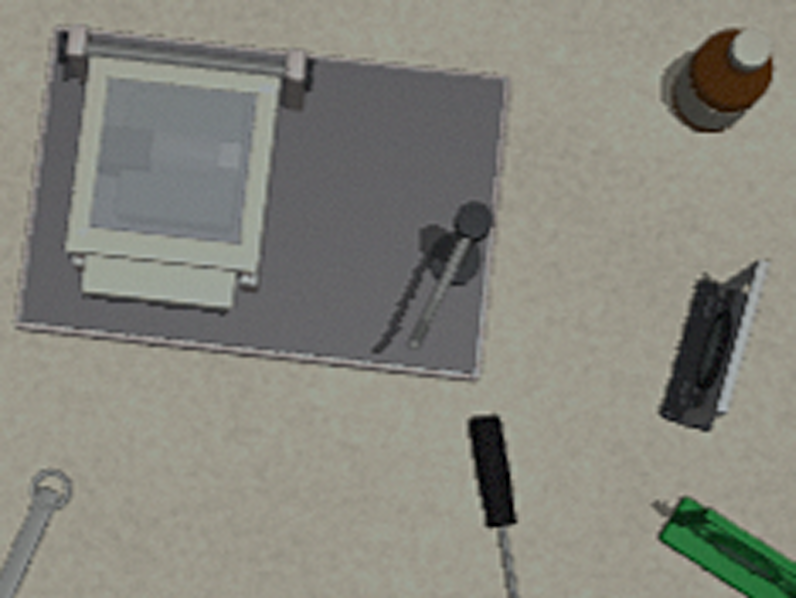

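View pics/scc.png

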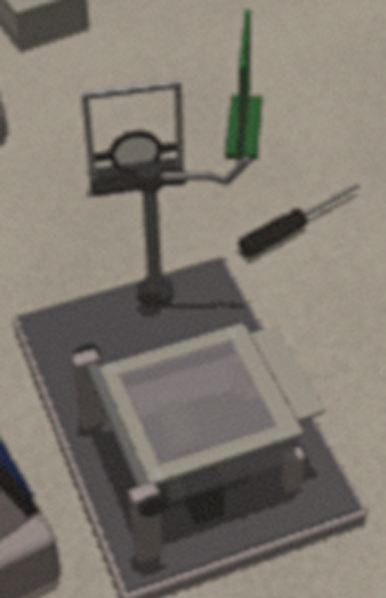

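The top crop shows the lip front edge from (82,295) to (232,310), the hub at (473,220), the hook tip at (415,345), and the bail bar from (765,262) to (722,412). The scene crop confirms that the standing grey loupe is upright and not the green one.

```bash
cat >> h.py <<'E'
def tc(u,v): return u/3.4+236-.35,v/3.4+142-.35
def sc(u,v): return u/2.66+235-.3,v/2.66+130-.3
E
python3 - <<'E'
from h import *
from scipy.optimize import least_squares
c=cap("top");s=cap("scene")
obs=[((.12,.19,.02),(57,27)),((.12,-.17,.02),(510,76)),((-.12,-.17,.02),(478,378)),((-.12,.19,.02),(18,325)),
((-.03,-.14,.201),(473,220)),((-.098,.13,.113),(82,295)),((-.098,.02,.113),(232,310))]
def T(x,p): 
    a=x[2];return np.array([x[0]+np.cos(a)*p[0]-np.sin(a)*p[1],x[1]+np.sin(a)*p[0]+np.cos(a)*p[1],p[2]])
f=lambda x:np.concatenate([proj(c,T(x,p))-np.array(tc(*q)) for p,q in obs])
r=least_squares(f,[.61,.02,.1],loss="soft_l1");x=r.x
print("station",x.round(4),f(x).round(1))
print("scene-check plate corners",[(k,((proj(s,T(x,k))-[235,130])*2.66).round()) for k in [(.12,-.17,.02),(-.12,.19,.02),(-.12,-.17,.02),(-.03,-.14,.19),(.098-.196,.13,.11),(-.098,.02,.11)]])
hp=T(x,(-.03,-.14,.19));tip=at_z(c,*tc(415,345),.205);d=tip-hp
print("post",hp,"tip",tip,np.hypot(*d[:2]),"hook ang",np.degrees(np.arctan2(d[1],d[0])-np.pi/2-x[2]))
print("lip",T(x,(-.098,.075,.11)),"hinge",T(x,(.08,.075,.11)),"seat",T(x,(-.03,-.065,.19)))
for q in [(765,262),(722,412)]: print("bar",at_z(c,*tc(*q),.137))
for q in [(705,275),(750,283),(712,430),(662,415)]: print("foot",at_z(c,*tc(*q),.012))
for u,v in [(85,97),(180,86)]: # scene bar ends
    print("bar sc",at_z(s,*sc(u,v),.135))
E
```

```text
station [ 0.6124  0.0173 -0.1415] [-1.3 -0.7  0.8 -0.3  1.   0.9 -1.5  1.1  0.6  0.  -0.5 -0.6  0.2 -0.1]
scene-check plate corners [((0.12, -0.17, 0.02), array([ 11., 316.])), ((-0.12, 0.19, 0.02), array([370., 512.])), ((-0.12, -0.17, 0.02), array([223., 254.])), ((-0.03, -0.14, 0.19), array([149., 177.])), ((-0.098, 0.13, 0.11), array([326., 411.])), ((-0.098, 0.02, 0.11), array([277., 326.]))]
post [ 0.56292516 -0.11711566  0.19      ] tip [ 0.47900705 -0.07330223  0.205     ] 0.09466712873985078 hook ang 70.53955307786583
lip [0.52593032 0.1053262  0.11      ] hinge [0.7021508  0.08021964 0.11      ] seat [ 0.57350377 -0.04286545  0.19      ]
bar [ 0.53774873 -0.3264502   0.137     ]
bar [ 0.43271654 -0.29035023  0.137     ]
foot [ 0.54713986 -0.31033236  0.012     ]
foot [ 0.53988197 -0.34460696  0.012     ]
foot [ 0.42759972 -0.30926397  0.012     ]
foot [ 0.44019689 -0.27172262  0.012     ]
bar sc [ 0.53595423 -0.32318453  0.135     ]
bar sc [ 0.43634743 -0.28763113  0.135     ]
```

```bash
cat >> h.py <<'E'
SX=np.array([.6124,.0173]);SA=-.1415
def st(p):
    a=SA;return np.array([SX[0]+np.cos(a)*p[0]-np.sin(a)*p[1],SX[1]+np.sin(a)*p[0]+np.cos(a)*p[1],p[2]])
def go(target,yaw=None):
    """tool-frame shift and turn to world target, tool-y heading yaw (deg, world)"""
    s=bot.get_state();R=np.array(s["orientation"]);d=R.T@(np.array(target)-s["position"])
    y=np.degrees(np.arctan2(R[1,1],R[0,1]));t=0
    if yaw is not None: t=-(yaw-y+90)%180-90; t=-((yaw-y+90)%180-90)
    print("t",round(s["clock"],2),"pos",np.round(s["position"],4),"yaw",round(y,1),"gap",round(float(s["finger_gap"]),3),"F",np.round(s["ft_force"],1),"q",np.round(s["joint_positions"],0))
    print("shift",d.round(4),"turn",round(float(np.radians(t)),4),"rows",round(np.linalg.norm(d)/.0625,1))
E
python3 - <<'E'
from h import *
print(st((-.129,.075,.1)))
go([*st((-.135,.075,0))[:2],.2],81.9)
E
```

```text
[0.4952664  0.10974307 0.1       ]
t 0.3 pos [0.1587 0.5786 0.2309] yaw 74.7 gap 0.997 F [-0.1 -0.1  0.1] q [ 71.   5.  71.   0. 104.  -3.]
shift [-0.4426 -0.3638  0.0311] turn -0.1264 rows 9.2
```

>>> {"api": "send_rows", "payload": {"plan": "-0.05 -0.04 0 0; -0.1 -0.08 0 -0.126; -0.15 -0.12 0 -0.126; -0.2 -0.16 0 -0.126; -0.25 -0.21 0 -0.126; -0.3 -0.25 0 -0.126; -0.34 -0.28 0 -0.126; -0.38 -0.315 0 -0.126; -0.42 -0.345 0.02 -0.126; -0.442 -0.364 0.031 -0.126; -0.442 -0.364 0.031 -0.126; -0.442 -0.364 0.031 -0.126", "hand": 0}}

```text
clock: 1.8
position: [0.4885, 0.1112, 0.2008]
orientation: [[-0.99, 0.141, 0.0], [0.141, 0.99, 0.001], [-0.0, 0.001, -1.0]]
ft_force: [-0.2, 0.1, -0.5]
finger_gap: 0.001
```

Run:
```python
from h import *
go([*st((-.129,.075,0))[:2],.098],81.9)
```

```text
t 1.8 pos [0.4885 0.1112 0.2008] yaw 81.9 gap 0.001 F [-0.2  0.1 -0.5] q [  9. -10.  89.   0. 102. -73.]
shift [-0.0069 -0.0005  0.1028] turn -0.0003 rows 1.6
```

>>> {"api": "send_rows", "payload": {"plan": "0 0 0.03 0; 0 0 0.07 0; 0 0 0.1 0; 0 0 0.103 0; -0.004 0 0.103 0; -0.008 0 0.103 0; -0.012 0 0.103 0; -0.014 0 0.103 0; -0.016 0 0.103 0; -0.018 0 0.103 0"}}

```text
clock: 3.05
position: [0.5066, 0.108, 0.0972]
orientation: [[-0.99, 0.141, -0.0], [0.141, 0.99, -0.0], [0.0, -0.0, -1.0]]
ft_force: [0.2, 0.0, 0.2]
finger_gap: 0.001
```

Run:
```python
from h import *
go([.5,.11,.098])
c=cap("scene");p=c["pixels"][:,:,::-1]
cv2.imwrite("pics/c1.png",cv2.resize(p[200:360,220:420],None,fx=3,fy=3,interpolation=cv2.INTER_CUBIC))
```

```text
t 3.05 pos [0.5066 0.108  0.0972] yaw 81.9 gap 0.001 F [0.2 0.  0.2] q [  8.  -7.  96.  -0.  91. -74.]
shift [ 0.0068  0.001  -0.0008] turn 0.0 rows 0.1
```

View pics/c1.png

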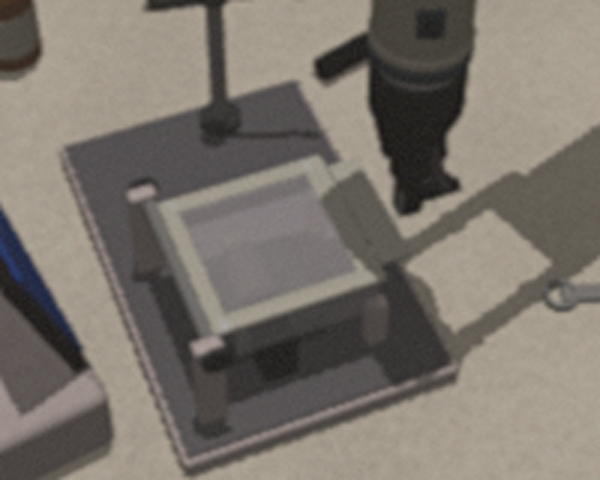

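The crop shows the shut fingertips at about (410,200), in front of the lip edge with a small gap and not touching yet.

>>> {"api": "send_rows", "payload": {"plan": "-0.003 0 0 0; -0.006 0 0 0; -0.008 0 0 0; -0.01 0 0 0; -0.011 0 0 0; -0.012 0 0 0; -0.012 0 0 0"}}

```text
clock: 3.98
position: [0.5162, 0.1067, 0.0972]
orientation: [[-0.99, 0.141, -0.006], [0.141, 0.99, 0.0], [0.006, -0.001, -1.0]]
ft_force: [-11.3, 0.1, 4.9]
finger_gap: 0.003
```

>>> {"api": "send_rows", "payload": {"plan": "0 0 -0.003 0; -0.0005 0 -0.006 0; -0.001 0 -0.009 0; -0.001 0 -0.012 0; -0.0015 0 -0.015 0; -0.002 0 -0.018 0"}}

```text
clock: 4.72
position: [0.5168, 0.1066, 0.1133]
orientation: [[-0.99, 0.14, -0.01], [0.14, 0.99, 0.0], [0.01, -0.001, -1.0]]
ft_force: [-11.9, 2.2, -1.6]
finger_gap: -0.0
```

Run:
```python
from h import *
go([.5,.11,.098])
c=cap("scene");p=c["pixels"][:,:,::-1]
cv2.imwrite("pics/c2.png",cv2.resize(p[200:360,240:420],None,fx=3.6,fy=3.6,interpolation=cv2.INTER_CUBIC)[:570])
```

```text
t 4.72 pos [0.5168 0.1066 0.1133] yaw 81.9 gap -0.0 F [-11.9   2.2  -1.6] q [  8.  -5.  93.   0.  93. -74.]
shift [0.017  0.001  0.0154] turn 0.0 rows 0.4
```

View pics/c2.png

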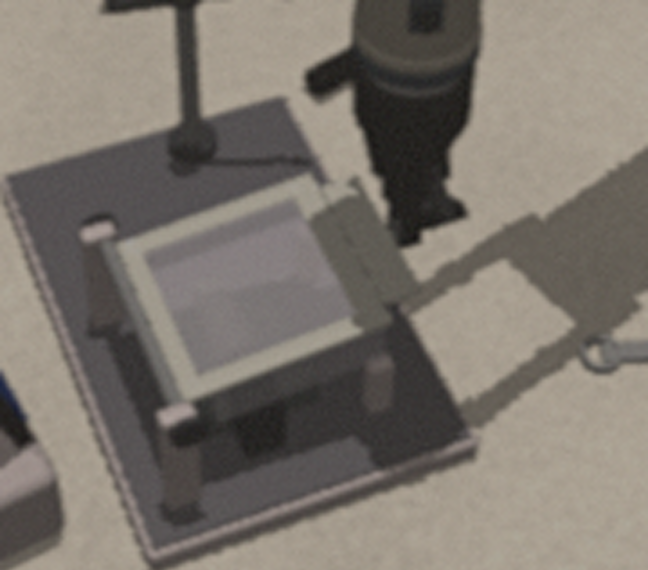

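The force still reads -12 N horizontal and -1.6 N vertical with the TCP raised to 0.113 m, and in the crop the front rim has risen off its stub (378,380). So the guard is lifting, and I'll follow the arc.

>>> {"api": "send_rows", "payload": {"plan": "-0.0015 0 -0.009 0; -0.003 0 -0.0185 0; -0.0045 0 -0.028 0; -0.007 0 -0.0365 0; -0.01 0 -0.045 0; -0.013 0 -0.053 0; -0.017 0 -0.061 0; -0.021 0 -0.069 0"}}

```text
clock: 5.78
position: [0.538, 0.1036, 0.1845]
orientation: [[-0.99, 0.14, -0.008], [0.14, 0.99, 0.0], [0.008, -0.001, -1.0]]
ft_force: [-15.7, 0.2, 6.4]
finger_gap: -0.001
```

>>> {"api": "send_rows", "payload": {"plan": "-0.004 0 -0.008 0; -0.0085 0 -0.015 0; -0.0135 0 -0.022 0; -0.0192 0 -0.029 0; -0.025 0 -0.036 0; -0.0312 0 -0.042 0; -0.0378 0 -0.048 0; -0.0446 0 -0.054 0"}}

```text
clock: 6.78
position: [0.5848, 0.097, 0.2396]
orientation: [[-0.99, 0.141, -0.0], [0.141, 0.99, 0.0], [0.0, 0.0, -1.0]]
ft_force: [-4.1, 0.0, 3.6]
finger_gap: -0.005
```

>>> {"api": "send_rows", "payload": {"plan": "-0.007 0 -0.005 0; -0.0145 0 -0.01 0; -0.022 0 -0.014 0; -0.03 0 -0.018 0; -0.038 0 -0.021 0; -0.046 0 -0.024 0; -0.0545 0 -0.026 0; -0.063 0 -0.028 0"}}

```text
clock: 7.78
position: [0.6483, 0.0878, 0.2662]
orientation: [[-0.99, 0.141, -0.0], [0.141, 0.99, -0.0], [0.0, -0.0, -1.0]]
ft_force: [-1.7, -0.9, 0.8]
finger_gap: -0.004
```

Run:
```python
from h import *
go([.5,.11,.098])
c=cap("scene");p=c["pixels"][:,:,::-1]
cv2.imwrite("pics/c3.png",cv2.resize(p[150:360,210:420],None,fx=2.8,fy=2.8,interpolation=cv2.INTER_CUBIC))
```

```text
t 7.78 pos [0.6483 0.0878 0.2662] yaw 81.9 gap -0.004 F [-1.7 -0.9  0.8] q [  5.  15.  57.  -0. 109. -77.]
shift [0.15   0.001  0.1682] turn 0.0 rows 3.6
```

View pics/c3.png

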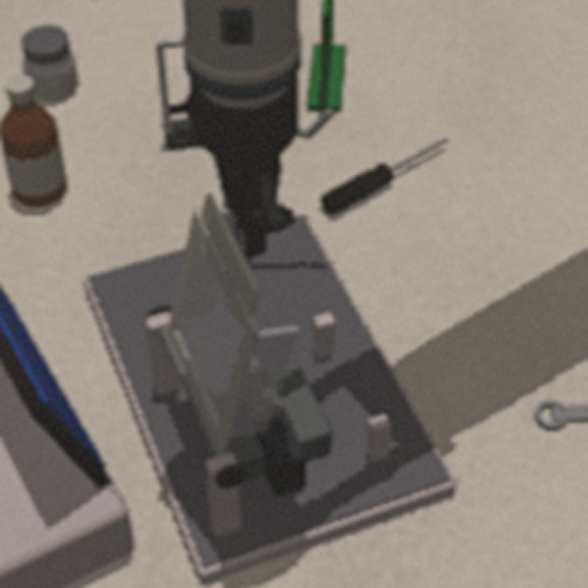

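The guard is nearly upright, about 1.3 rad, with the fingertip on the lip at (250,235). I'll push it past balance and follow it down.

>>> {"api": "send_rows", "payload": {"plan": "-0.008 0 -0.001 0; -0.016 0 -0.001 0; -0.024 0 -0.001 0; -0.032 0 0 0; -0.039 0 0 0; -0.046 0 0 0; -0.052 0 0 0; -0.058 0 0 0; -0.063 0 0 0; -0.068 0 0 0; -0.073 0 0 0; -0.078 0 0 0"}}

```text
clock: 9.32
position: [0.7252, 0.0769, 0.2663]
orientation: [[-0.99, 0.141, 0.0], [0.141, 0.99, -0.0], [-0.0, -0.0, -1.0]]
ft_force: [-0.2, 0.2, -0.7]
finger_gap: 0.001
```

Run:
```python
from h import *
print("target above hook, from station -x side")
go([*st((-.03-.12,.05,0))[:2],.27],81.9)
```

```text
target above hook, from station -x side
t 9.32 pos [0.7252 0.0769 0.2663] yaw 81.9 gap 0.001 F [-0.2  0.2 -0.7] q [  3.  28.  40.  -0. 112. -78.]
shift [ 0.2533 -0.025  -0.0037] turn -0.0004 rows 4.1
```

>>> {"api": "send_rows", "payload": {"plan": "0.05 0 0 0; 0.11 0 0 0; 0.17 0 0 0; 0.22 -0.02 0 0; 0.24 -0.08 0 0; 0.23 -0.13 0 0.1; 0.226 -0.17 0 0.2; 0.226 -0.199 0 0.34; 0.226 -0.199 0 0.34; 0.226 -0.199 0 0.34", "hand": 0.04}}

```text
clock: 10.58
position: [0.4732, -0.0877, 0.2665]
orientation: [[-0.887, 0.462, 0.0], [0.462, 0.887, 0.0], [-0.0, 0.001, -1.0]]
ft_force: [-0.1, 0.4, 0.1]
finger_gap: 0.468
```

Run:
```python
from h import *
go([.5230,-.0963,.172],62.4)
c=cap("scene");p=c["pixels"][:,:,::-1]
t=cap("top");q=t["pixels"][:,:,::-1]
a=cv2.resize(p[130:360,220:420],(400,460),interpolation=cv2.INTER_CUBIC);b=cv2.resize(q[130:280,240:380],(400,429),interpolation=cv2.INTER_CUBIC)
im=np.zeros((460,800,3),np.uint8);im[:,:400]=a;im[:429,400:]=b;cv2.imwrite("pics/c4.png",im)
```

```text
t 10.57 pos [ 0.4732 -0.0877  0.2665] yaw 62.5 gap 0.468 F [-0.1  0.4  0.1] q [-15. -12.  84.   0. 109. -77.]
shift [-0.0481  0.0153  0.0945] turn 0.0018 rows 1.7
```

View pics/c4.png

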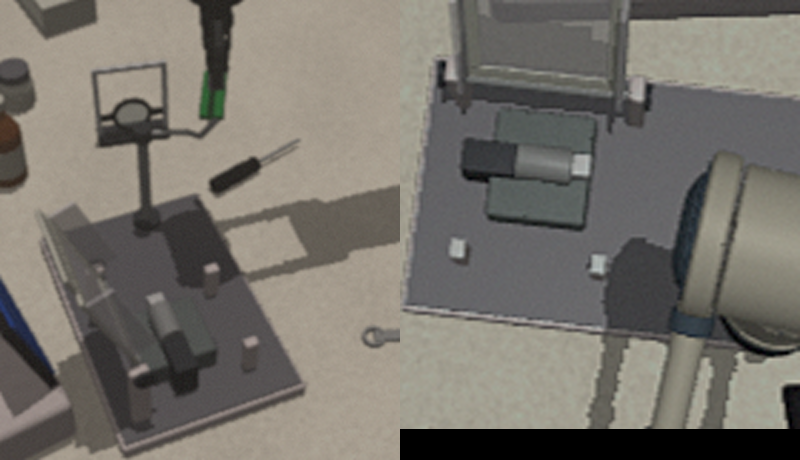

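The guard is open, leaning back at (90,270) in the left half. The hook's dip (195,133) and tip (218,120) are clear in the scene view. Next I descend onto the hook arm.

>>> {"api": "send_rows", "payload": {"plan": "-0.024 0.008 0 0.002; -0.048 0.0155 0 0.002; -0.048 0.0155 0.02 0.002; -0.048 0.0155 0.045 0.002; -0.048 0.0155 0.07 0.002; -0.048 0.0155 0.095 0.002; -0.048 0.0155 0.095 0.002"}}

```text
clock: 11.55
position: [0.5219, -0.0954, 0.1689]
orientation: [[-0.886, 0.463, -0.004], [0.463, 0.886, 0.001], [0.004, -0.001, -1.0]]
ft_force: [-1.3, 0.4, -0.8]
finger_gap: 0.47
```

>>> {"api": "send_rows", "payload": {"plan": "0 0 0 0; 0 0 0 0; 0 0 0 0; 0 0 0 0", "hand": 0.016, "newtons": 20}}

```text
clock: 12.05
position: [0.5229, -0.0967, 0.1718]
orientation: [[-0.885, 0.465, 0.001], [0.465, 0.885, -0.0], [-0.001, 0.0, -1.0]]
ft_force: [-0.5, -0.0, -0.1]
finger_gap: 0.189
```

Run:
```python
from h import *
go([.5230,-.0963,.172],62.4)
s=bot.get_state();R=np.array(s["orientation"]);p0=s["position"]
hp=np.array([.5629,-.1171])
for k in range(1,13):
    a=np.radians(152.4-70.5*k/12); t=np.array([hp[0]+.045*np.cos(a),hp[1]+.045*np.sin(a),p0[2]])
    print((R.T@(t-p0))[:2].round(4), round(np.radians(70.5*k/12),3))
```

```text
t 12.05 pos [ 0.5229 -0.0967  0.1718] yaw 62.3 gap 0.189 F [-0.5 -0.  -0.1] q [-14.  -6.  87.  -0.  98. -76.]
shift [ 0.0001  0.0004 -0.0002] turn -0.0021 rows 0.0
[-0.0001  0.0051] 0.103
[-0.0008  0.0096] 0.205
[-0.002   0.0141] 0.308
[-0.0036  0.0184] 0.41
[-0.0056  0.0225] 0.513
[-0.0081  0.0264] 0.615
[-0.0109  0.0301] 0.718
[-0.0141  0.0334] 0.82
[-0.0176  0.0364] 0.923
[-0.0215  0.039 ] 1.025
[-0.0255  0.0412] 1.128
[-0.0298  0.0429] 1.23
```

>>> {"api": "send_rows", "payload": {"plan": "0 0.005 0 0.103; -0.001 0.0095 0 0.205; -0.002 0.014 0 0.308; -0.0035 0.0185 0 0.41; -0.0055 0.0225 0 0.513; -0.008 0.0265 0 0.615; -0.011 0.03 0 0.718; -0.014 0.0335 0 0.82; -0.0175 0.0365 0 0.923; -0.0215 0.039 0 1.025; -0.0255 0.041 0 1.128; -0.03 0.043 0 1.23"}}

```text
clock: 13.55
position: [0.5692, -0.0726, 0.1714]
orientation: [[0.146, 0.989, -0.001], [0.989, -0.146, 0.0], [-0.0, -0.001, -1.0]]
ft_force: [-2.2, -0.3, 0.7]
finger_gap: 0.186
```

>>> {"api": "send_rows", "payload": {"plan": "0 0 0 0; 0 0 0 0; 0 0 0 0; 0 0 0 0", "hand": 0}}

```text
clock: 14.05
position: [0.5695, -0.0725, 0.1713]
orientation: [[0.142, 0.99, 0.001], [0.99, -0.142, 0.0], [0.0, 0.001, -1.0]]
ft_force: [3.2, 0.9, -1.3]
finger_gap: 0.078
```

Run:
```python
from h import *
go([*st((-.03,-.095,0))[:2],.172],-8.1)
s=bot.get_state();p=s["position"];print(np.degrees(np.arctan2(p[1]+.1171,p[0]-.5629)),p[:2]-[.5629,-.1171])
```

```text
t 14.05 pos [ 0.5695 -0.0725  0.1713] yaw -8.2 gap 0.078 F [ 3.2  0.9 -1.3] q [-11.   1.  81.   0.  98.  -3.]
shift [-0.0001 -0.0002 -0.0007] turn -0.0009 rows 0.0
81.61354892592013 [0.00657769 0.04461705]
```

>>> {"api": "send_rows", "payload": {"plan": "0 0 0 0; 0 0 0 0; 0 0 0 0; 0 0 -0.03 0; 0 0 -0.08 0; 0 0 -0.1 0; 0 0 -0.1 0", "hand": 0.05}}

```text
clock: 14.92
position: [0.5699, -0.0727, 0.2736]
orientation: [[0.143, 0.99, 0.004], [0.99, -0.143, -0.001], [-0.0, 0.004, -1.0]]
ft_force: [0.5, 0.8, -0.2]
finger_gap: 0.586
```

Run:
```python
from h import *
go([.462,-.2989,.22],70.6)
```

```text
t 14.93 pos [ 0.5699 -0.0727  0.2736] yaw -8.2 gap 0.586 F [ 0.5  0.8 -0.2] q [-11.   2.  70.  -0. 108.  -2.]
shift [-0.2393 -0.0748  0.0534] turn -1.3752 rows 4.1
```

>>> {"api": "send_rows", "payload": {"plan": "-0.025 -0.008 0 -0.17; -0.05 -0.016 0 -0.34; -0.08 -0.024 0 -0.51; -0.11 -0.032 0 -0.68; -0.14 -0.042 0 -0.85; -0.17 -0.052 0 -1.02; -0.2 -0.062 0 -1.19; -0.239 -0.075 0 -1.36; -0.239 -0.075 0.03 -1.375; -0.239 -0.075 0.053 -1.375; -0.239 -0.075 0.053 -1.375; -0.239 -0.075 0.053 -1.375"}}

```text
clock: 16.42
position: [0.461, -0.2983, 0.2184]
orientation: [[-0.943, 0.332, -0.0], [0.332, 0.943, 0.0], [0.0, 0.0, -1.0]]
ft_force: [-0.1, -0.3, 0.3]
finger_gap: 0.59
```

Run:
```python
from h import *
go([.462,-.2989,.118],70.6)
c=cap("scene");p=c["pixels"][:,:,::-1]
t=cap("top");q=t["pixels"][:,:,::-1]
a=cv2.resize(p[130:280,235:365],(400,462),interpolation=cv2.INTER_CUBIC);b=cv2.resize(q[130:330,310:480],(400,470),interpolation=cv2.INTER_CUBIC)
im=np.zeros((470,800,3),np.uint8);im[:462,:400]=a;im[:470,400:]=b;cv2.imwrite("pics/c5.png",im)
for P in [st((-.03,-.14,.19)),st((-.03,-.065,.182)),st((-.03,-.045,.208))]:
    print("exp sc",((proj(c,P)-[235,130])*3.077).round(),"top",((proj(t,P)-[310,130])*2.353+[400,0]).round())
```

```text
t 16.43 pos [ 0.461  -0.2983  0.2184] yaw 70.6 gap 0.59 F [-0.1 -0.3  0.3] q [ -36.   -3.   80.   -0.  103. -107.]
shift [-0.0012 -0.0003  0.1004] turn 0.0 rows 1.6
exp sc [172. 205.] top [553. 182.]
exp sc [204. 270.] top [477. 175.]
exp sc [212. 263.] top [457. 168.]
```

View pics/c5.png

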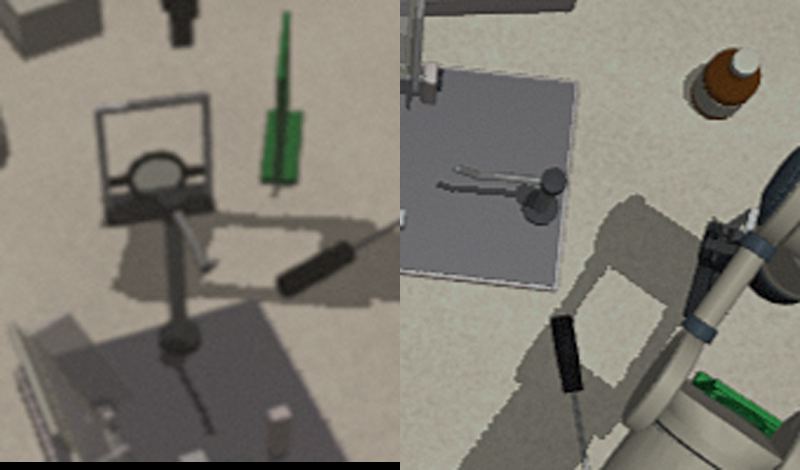

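The hook tip is at (210,265) in the left half and (457,168) in the right half, matching the positions expected for angle 0. The loupe hasn't moved, so I descend and grip it.

>>> {"api": "send_rows", "payload": {"plan": "-0.001 0 0.03 0; -0.001 0 0.06 0; -0.001 0 0.085 0; -0.001 0 0.1 0; -0.001 0 0.1 0"}}

```text
clock: 17.15
position: [0.4618, -0.2985, 0.1178]
orientation: [[-0.943, 0.332, -0.001], [0.332, 0.943, 0.001], [0.001, 0.0, -1.0]]
ft_force: [0.3, 0.2, 1.3]
finger_gap: 0.586
```

>>> {"api": "send_rows", "payload": {"plan": "0 0 0 0; 0 0 0 0; 0 0 0 0; 0 0 0 0; 0 0 0 0", "hand": 0, "newtons": 60}}

```text
clock: 17.77
position: [0.4623, -0.2993, 0.1197]
orientation: [[-0.943, 0.333, 0.002], [0.333, 0.943, -0.002], [-0.002, -0.001, -1.0]]
ft_force: [-2.0, -0.6, 5.1]
finger_gap: 0.069
```

>>> {"api": "send_rows", "payload": {"plan": "0 0 -0.01 0; 0 0 -0.03 0; 0 0 -0.06 0; 0 0 -0.1 0; 0 0 -0.12 0; 0 0 -0.12 0; 0 0 -0.12 0"}}

```text
clock: 18.65
position: [0.4618, -0.2985, 0.2373]
orientation: [[-0.943, 0.332, -0.001], [0.332, 0.943, 0.001], [0.001, 0.0, -1.0]]
ft_force: [0.8, 0.2, -1.7]
finger_gap: 0.076
```

Run:
```python
from h import *
go([.40,-.25,.235])
c=cap("scene");p=c["pixels"][:,:,::-1]
cv2.imwrite("pics/c6.png",cv2.resize(p[60:260,220:400],None,fx=2.8,fy=2.8,interpolation=cv2.INTER_CUBIC))
```

```text
t 18.65 pos [ 0.4618 -0.2985  0.2373] yaw 70.6 gap 0.076 F [ 0.8  0.2 -1.7] q [ -36.   -2.   78.    0.  105. -107.]
shift [0.0744 0.0253 0.0025] turn 0.0 rows 1.3
```

View pics/c6.png

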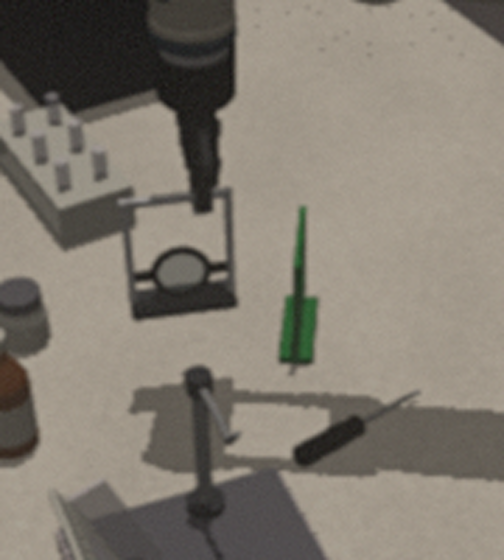

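Run:
```python
from h import *
c=cap("scene");s=bot.get_state();p=np.array(s["position"])
d=np.array([np.cos(np.radians(-19.4)),np.sin(np.radians(-19.4)),0]);m=p+[0,0,.0165]+.026*d
for P in [m+.052*d+[0,0,0],m-.052*d,m+.052*d-[0,0,.129],m-.052*d-[0,0,.129]]: print(((proj(c,P)-[220,60])*2.8).round())
# final: bar dir along station x, mid at station target; grip = mid -.026*station x
for y,z in [(-.01,.226),(-.065,.226),(-.065,.19)]:
    g=st((-.03-.026,y,z-.0165));print("tcp",g.round(4))
go([*st((-.20,-.12,0))[:2],.222],81.9)
```

```text
[122. 202.]
[226. 191.]
[132. 305.]
[229. 293.]
tcp [0.5555 0.0153 0.2095]
tcp [ 0.5478 -0.0392  0.2095]
tcp [ 0.5478 -0.0392  0.1735]
t 18.75 pos [ 0.4616 -0.2984  0.2366] yaw 70.6 gap 0.074 F [ 0.8  0.1 -1.1] q [ -36.   -2.   78.    0.  105. -107.]
shift [0.1352 0.191  0.0151] turn -0.1974 rows 3.8
```

The bar ends are where a level, 26 mm off-centre grip predicts ((122,203) and (229,190)), so the hold is good. I'll carry it round in front of the hook.

>>> {"api": "send_rows", "payload": {"plan": "0.035 0.05 0 -0.05; 0.07 0.1 0 -0.1; 0.105 0.145 0 -0.15; 0.135 0.191 0 -0.197; 0.135 0.191 0 -0.197; 0.135 0.191 0 -0.197"}}

```text
clock: 19.5
position: [0.398, -0.0736, 0.2376]
orientation: [[-0.99, 0.141, -0.001], [0.141, 0.99, -0.0], [0.001, -0.0, -1.0]]
ft_force: [-0.2, -0.5, -3.5]
finger_gap: 0.076
```

Run:
```python
from h import *
go([*st((-.20,0,0))[:2],.2366],81.9)
go([*st((-.056,0,0))[:2],.2095],81.9)
```

```text
t 19.5 pos [ 0.398  -0.0736  0.2376] yaw 81.9 gap 0.076 F [-0.2 -0.5 -3.5] q [-15. -25.  97.  -0. 108. -97.]
shift [0.0005 0.1203 0.001 ] turn 0.0002 rows 1.9
t 19.5 pos [ 0.398  -0.0736  0.2376] yaw 81.9 gap 0.076 F [-0.2 -0.5 -3.5] q [-15. -25.  97.  -0. 108. -97.]
shift [-0.1435  0.1202  0.028 ] turn 0.0002 rows 3.0
```

>>> {"api": "send_rows", "payload": {"plan": "0 0.04 0 0; 0 0.08 0 0; 0 0.12 0 0; -0.03 0.12 0 0; -0.07 0.12 0 0; -0.11 0.12 0 0; -0.143 0.12 0.01 0; -0.143 0.12 0.02 0; -0.143 0.12 0.027 0; -0.143 0.12 0.027 0; -0.143 0.12 0.027 0"}}

```text
clock: 20.88
position: [0.5564, 0.0248, 0.2122]
orientation: [[-0.99, 0.141, 0.001], [0.141, 0.99, -0.0], [-0.001, 0.0, -1.0]]
ft_force: [0.1, 0.6, -2.3]
finger_gap: 0.077
```

Run:
```python
from h import *
go([*st((-.056,-.065,0))[:2],.2095],81.9)
c=cap("scene");p=c["pixels"][:,:,::-1]
cv2.imwrite("pics/c7.png",cv2.resize(p[130:310,220:390],None,fx=3.2,fy=3.2,interpolation=cv2.INTER_CUBIC))
```

```text
t 20.88 pos [0.5564 0.0248 0.2122] yaw 81.9 gap 0.077 F [ 0.1  0.6 -2.3] q [ -1.  -2.  79.  -0. 102. -83.]
shift [-0.0006 -0.0646  0.0027] turn -0.0005 rows 1.0
```

View pics/c7.png

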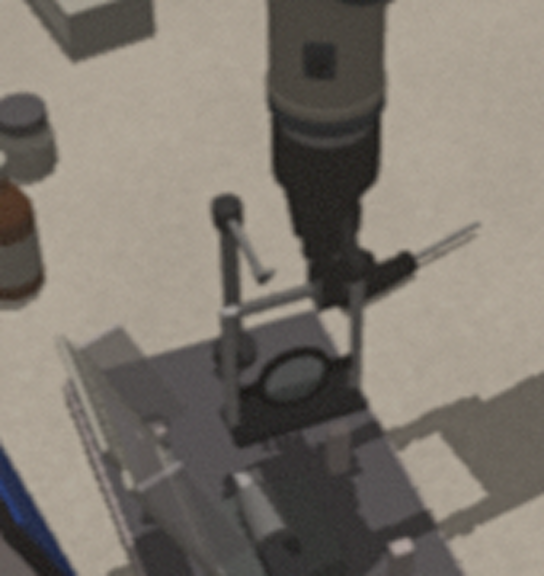

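The bar, running from (228,312) to (355,283), is level beyond the hook tip at (265,277). Next I thread it on.

>>> {"api": "send_rows", "payload": {"plan": "0 -0.008 0 0; 0 -0.016 0 0; 0 -0.024 0 0; 0 -0.033 0 0; 0 -0.042 0 0; 0 -0.05 0 0; 0 -0.058 0 0; -0.0005 -0.0645 0 0; -0.0005 -0.0645 0 0; -0.0005 -0.0645 0 0"}}

```text
clock: 22.18
position: [0.5481, -0.0389, 0.2113]
orientation: [[-0.99, 0.141, 0.0], [0.141, 0.99, 0.0], [-0.0, 0.0, -1.0]]
ft_force: [-0.2, -0.7, -1.7]
finger_gap: 0.072
```

Run:
```python
from h import *
go([*st((-.056,-.065,0))[:2],.1735],81.9)
```

```text
t 22.18 pos [ 0.5481 -0.0389  0.2113] yaw 81.9 gap 0.072 F [-0.2 -0.7 -1.7] q [ -8.  -3.  81.   0. 102. -89.]
shift [ 0.0002 -0.0003  0.0378] turn -0.0003 rows 0.6
```

>>> {"api": "send_rows", "payload": {"plan": "0 0 0.006 0; 0 0 0.012 0; 0 0 0.018 0; 0 0 0.024 0; 0 0 0.029 0; 0 0 0.032 0; 0 0 0.034 0; 0 0 0.035 0; 0 0 0.035 0"}}

```text
clock: 23.3
position: [0.5491, -0.0406, 0.1794]
orientation: [[-0.99, 0.143, 0.005], [0.143, 0.99, -0.003], [-0.006, -0.002, -1.0]]
ft_force: [-1.6, -4.1, 8.8]
finger_gap: 0.075
```

The force in -y shows the bar resting on the tip-side slope, about 5 mm high. I'll back off a little, shift towards the post and lower again.

>>> {"api": "send_rows", "payload": {"plan": "0 0 -0.004 0; 0 -0.002 -0.004 0; 0 -0.0045 -0.004 0; 0 -0.0045 -0.001 0; 0 -0.0045 0.001 0; 0 -0.0045 0.002 0; 0 -0.0045 0.002 0"}}

```text
clock: 24.18
position: [0.548, -0.0439, 0.1761]
orientation: [[-0.99, 0.142, 0.003], [0.142, 0.99, -0.001], [-0.003, -0.001, -1.0]]
ft_force: [-1.3, -1.7, 5.8]
finger_gap: 0.08
```

Run:
```python
from h import *
go([*st((-.056,-.065,0))[:2],.1735],81.9)
c=cap("scene");p=c["pixels"][:,:,::-1]
t=cap("top");q=t["pixels"][:,:,::-1]
cv2.imwrite("pics/c8.png",cv2.resize(p[150:290,240:380],None,fx=4.2,fy=4.2,interpolation=cv2.INTER_CUBIC))
for P in [st((-.03,-.14,.19)),st((-.03,-.065,.19)),st((-.03,-.045,.208)),st((.022,-.065,.19)),st((-.082,-.065,.19))]:
    print("exp sc",((proj(c,P)-[240,150])*4.2).round())
```

```text
t 24.18 pos [ 0.548  -0.0439  0.1761] yaw 81.9 gap 0.08 F [-1.3 -1.7  5.8] q [ -8.  -3.  84.  -0.  98. -90.]
shift [0.0009 0.0047 0.0026] turn -0.0007 rows 0.1
exp sc [214. 195.]
exp sc [257. 274.]
exp sc [269. 275.]
exp sc [174. 298.]
exp sc [339. 252.]
```

View pics/c8.png

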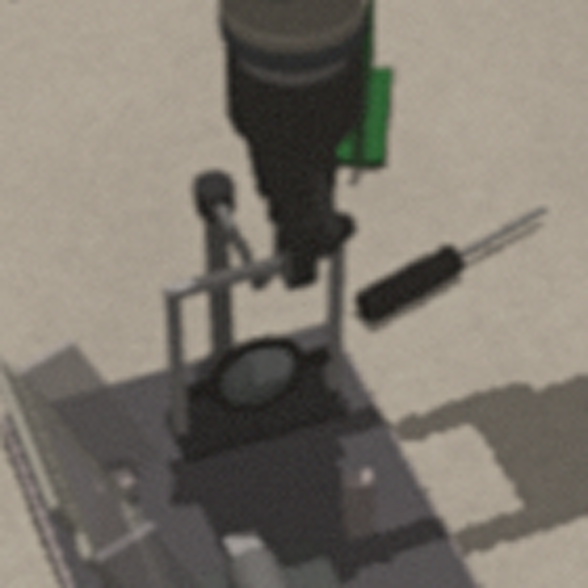

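The bar end is at (172,290), still about 3 mm high, and the force is still towards the post. That is my last picture view, so from here I centre by force: another small shift towards the post.

>>> {"api": "send_rows", "payload": {"plan": "0 0 -0.003 0; 0 -0.002 -0.003 0; 0 -0.003 -0.003 0; 0 -0.003 0 0; 0 -0.003 0.001 0; 0 -0.003 0.001 0"}}

```text
clock: 25.02
position: [0.5481, -0.0457, 0.1758]
orientation: [[-0.99, 0.14, 0.005], [0.14, 0.99, 0.001], [-0.005, 0.002, -1.0]]
ft_force: [0.9, 5.5, 10.4]
finger_gap: 0.072
```

>>> {"api": "send_rows", "payload": {"plan": "0 0.001 -0.001 0; 0 0.0012 -0.001 0; 0 0.0012 -0.001 0; 0 0.0012 -0.001 0"}}

```text
clock: 25.52
position: [0.5481, -0.0454, 0.1762]
orientation: [[-0.99, 0.141, 0.004], [0.141, 0.99, -0.001], [-0.004, 0.0, -1.0]]
ft_force: [0.6, 1.4, 7.2]
finger_gap: 0.077
```

Run:
```python
from h import *
go([*st((-.056,-.065,0))[:2],.1735],81.9); print(bot.get_state()["moment"])
c=cap("scene");np.save("before.npy",c["pixels"])
```

```text
t 25.52 pos [ 0.5481 -0.0454  0.1762] yaw 81.9 gap 0.077 F [0.6 1.4 7.2] q [ -8.  -3.  84.   0.  98. -90.]
shift [0.0012 0.0061 0.0027] turn -0.0002 rows 0.1
[ 0.24333479 -0.30073834  0.09789086]
```

>>> {"api": "send_rows", "payload": {"plan": "0 0 -0.0008 0; 0 0 -0.0015 0; 0 0 -0.0015 0; 0 0 -0.0015 0"}}

```text
clock: 26.08
position: [0.5476, -0.0453, 0.1765]
orientation: [[-0.99, 0.141, 0.002], [0.141, 0.99, -0.0], [-0.002, 0.0, -1.0]]
ft_force: [1.6, 2.6, 4.5]
finger_gap: 0.072
```

>>> {"api": "send_rows", "payload": {"plan": "0 0 0 0; 0 0 0 0; 0 0 0 0; 0 0 0 0; 0 0 0 0", "hand": 0.035}}

```text
clock: 26.7
position: [0.5471, -0.0454, 0.1756]
orientation: [[-0.99, 0.141, -0.0], [0.141, 0.99, -0.0], [0.0, -0.0, -1.0]]
ft_force: [1.0, -0.2, -0.6]
finger_gap: 0.409
```

Run:
```python
from h import *
go([*st((-.056,-.065,0))[:2],.3],81.9)
c=cap("scene");b=np.load("before.npy").astype(int);d=np.abs(c["pixels"].astype(int)-b).sum(2)
# shift of lens/foot region (below the bar) between pictures
r=(slice(225,262),slice(275,330))
g=lambda p:cv2.cvtColor(p.astype(np.uint8),cv2.COLOR_RGB2GRAY).astype(np.float32)[r]
print(cv2.phaseCorrelate(g(b),g(c["pixels"])), d[r].mean())
```

```text
t 26.7 pos [ 0.5471 -0.0454  0.1756] yaw 81.9 gap 0.409 F [ 1.  -0.2 -0.6] q [ -8.  -3.  84.  -0.  99. -90.]
shift [ 0.0002  0.0062 -0.1244] turn -0.0005 rows 2.0
((0.04911996829153864, -0.18671052432102897), 0.9576465066274007) 8.91891891891892
```

The loupe stayed on the hook, with an image shift under 0.2 px on release. I rise straight up and retreat.

>>> {"api": "send_rows", "payload": {"plan": "0 0 -0.01 0; 0 0 -0.03 0; 0 0 -0.06 0; 0 0 -0.1 0; 0 0 -0.12 0; 0.05 0 -0.12 0; 0.1 0 -0.12 0; 0.15 0 -0.12 0; 0.15 0 -0.12 0; 0.15 0 -0.12 0"}}

```text
clock: 28.0
position: [0.3989, -0.0242, 0.2974]
orientation: [[-0.99, 0.141, 0.003], [0.141, 0.99, -0.0], [-0.003, -0.0, -1.0]]
ft_force: [0.1, 0.0, 0.1]
finger_gap: 0.412
```

Run:
```python
from h import *
from scipy.optimize import least_squares
go([.4,0,.3])
c=cap("scene");b=np.load("before.npy");p=c["pixels"]
r=(slice(225,262),slice(275,330))
g=lambda p:cv2.cvtColor(p.astype(np.uint8),cv2.COLOR_RGB2GRAY).astype(np.float32)
print("shift since before release",cv2.phaseCorrelate(g(b)[r],g(p)[r]))
c2=cap("scene");print("still moving?",cv2.phaseCorrelate(g(p)[r],g(c2["pixels"])[r]))
# bright bar/uprights: compare with model silhouette, searching loupe pose (mid x,y station, z, yaw, roll)
t=cap("top");G=g(t["pixels"]);G2=g(p)
def segs(x):
    m=st((x[0],x[1],x[2]));a=SA+x[3];u=np.array([np.cos(a)*np.cos(x[4]),np.sin(a)*np.cos(x[4]),np.sin(x[4])]);w=np.array([np.cos(a)*-np.sin(x[4]),-np.sin(a)*np.sin(x[4]),np.cos(x[4])])
    L=np.linspace(-.05,.05,41)
    return np.array([m+u*l for l in L]),np.array([m+s*.052*u-w*h for s in(-1,1) for h in np.linspace(.005,.055,20)])
S=cv2.GaussianBlur(G2,(0,0),.7)
def samp(I,cam,P):
    uv=np.array([proj(cam,q) for q in P],np.float32);return cv2.remap(I,uv[:,:1],uv[:,1:],cv2.INTER_LINEAR)[:,0]
H2=S-cv2.GaussianBlur(G2,(0,0),4)
T=cv2.GaussianBlur(G,(0,0),.7)-cv2.GaussianBlur(G,(0,0),4)
def score(x,pr=False):
    a,u=segs(x);top=a+[0,0,.003]
    return samp(T,t,top).mean()+samp(H2,c,top).mean()
from scipy.optimize import differential_evolution
res=differential_evolution(lambda x:-score(x),[(-.045,-.015),(-.08,-.05),(.18,.205),(-.25,.25),(-.15,.15)],seed=1,maxiter=60,popsize=12)
print("bar fit x,y,z,yaw,roll",res.x.round(4),"score",-res.fun,"nominal",score([-.03,-.07,.19,0,0]))
```

```text
t 28.0 pos [ 0.3989 -0.0242  0.2974] yaw 81.9 gap 0.412 F [0.1 0.  0.1] q [ -8. -24.  90.  -0. 114. -90.]
shift [ 0.0023  0.0241 -0.0026] turn 0.0 rows 0.4
shift since before release ((0.13833115295516407, -0.18905196925473788), 0.9599329139788946)
still moving? ((0.04556477900517564, -0.03386272301162663), 0.987493503888448)
bar fit x,y,z,yaw,roll [-0.0349 -0.0682  0.1976  0.008  -0.046 ] score 84.61026000976562 nominal 50.773743
```

Run:
```python
from h import *
t=cap("top");G=cv2.cvtColor(t["pixels"],cv2.COLOR_RGB2GRAY)
a=proj(t,st((-.03,-.14,.19)));b=proj(t,st((-.03,-.045,.208)));s=proj(t,st((-.03,-.065,.194)));print("hub",a,"tip",b,"seat",s)
x0,y0=325,186
print("cols",x0,"rows",y0);print(G[y0:y0+46,x0:x0+26])
c=cap("scene");G=cv2.cvtColor(c["pixels"],cv2.COLOR_RGB2GRAY)
print("scene seat",proj(c,st((-.03,-.065,.19))),"tip",proj(c,st((-.03,-.045,.208))),"ends",proj(c,st((.026,-.066,.193))),proj(c,st((-.086,-.066,.193))))
print(G[200:228,278:324])
```

```text
hub [374.93201885 207.1787112 ] tip [334.2155558  201.27413977] seat [342.73435326 203.32068517]
cols 325 rows 186
[[ 99 100  99 ...  91  98 101]
 [100 100  98 ...  84  99 100]
 [ 99  98 100 ...  84 103 100]
 ...
 [103 105 104 ...  64  59  60]
 [101 103 104 ...  60  55  74]
 [105 103 103 ...  63  53  74]]
scene seat [301.26820151 215.35495274] tip [303.99528518 215.41337618] ends [279.72099985 220.2573225 ] [321.94761004 208.35050517]
[[152 152 151 ... 153 155 153]
 [150 155 155 ... 154 154 157]
 [152 153 153 ... 158 156 156]
 ...
 [152 121  79 ... 117 147 149]
 [150 123  81 ... 127 157 162]
 [153 126  85 ... 130 159 163]]
```

Run:
```python
from h import *
np.set_printoptions(threshold=10**6,linewidth=250)
t=cap("top");G=cv2.cvtColor(t["pixels"],cv2.COLOR_RGB2GRAY)
print("top cols 330.. rows 178..");print(G[178:232:2,328:358])
c=cap("scene");G=cv2.cvtColor(c["pixels"],cv2.COLOR_RGB2GRAY)
print("scene cols 278 rows 202");print(G[202:226,278:324])
```

```text
top cols 330.. rows 178..
[[ 98 100  96  98  98 101  98  99  98 100  99 100  98  99 102  99  97  97  97  97  99 100  99  96  98  97 101 102  99 100]
 [100  96  98  97  99  99  99 101  96  98  99  99  97  99 102  98  93 142 165 168 128  94  97 101 100  99  98 101  99  99]
 [ 97  95  98 101  98  99 100  98 100  98  98  99  99  99  99  98 101 152 167 172 131  94 100  99 100  98  99  98  98  98]
 [100 100  98  97 101  97 100 101  99 100 100 101  98 100  99  94 120 157 167 147 112  98  97 100  97  99 100  98  99  98]
 [ 97  98  97  99  99  98  99 101  99  97  98  98  99 101 100  91 146 170 169 122  88 100 103 100 101  99  99  99 101  98]
 [101  98 100 101  98 101 102 100  99 102 102 104 104 104 100  78 144 169 174 119  83 101 100 100 100 100 100 101 101  97]
 [ 98 101 103 101 101 100 101 103  83  60  49  33  49  59  58  60 146 173 173 117  81 106 107 106 104 102 101  99 101 100]
 [101 101 100  99  99 100 101 103  81  59  44  32  34  49  53  44 143 174 177 122  44  54  54  54  60  48  86 102 103 100]
 [100 100 102 100  98 102 100 105  79  53  41  36  33  50  50  94 159 174 154  94  49  61 
[... 6060 characters left out ...]
3  71  55  57  53  75 123 153 160 158 158 156 157 157 157 157 153 154 156 156 155 157 158 156 157 158 158 155 130  89  70  80 118 150 153]
 [154 123  79  64  80 126 151 156 153 159 153 122  78  59  55  55  73 122 152 157 158 156 156 157 153 154 155 155 152 154 157 157 161 159 160 160 156 159 157 130  86  70  78 113 151 156]
 [150 121  79  67  79 125 151 155 155 152 153 124  78  56  56  52  73 120 153 158 157 155 157 154 156 157 155 155 154 154 160 160 159 160 160 157 160 162 159 131  86  66  78 113 146 143]
 [152 123  81  64  83 125 150 154 155 155 152 124  81  58  55  55  67 113 149 157 157 155 156 158 157 158 157 159 159 158 159 159 158 162 161 159 160 164 156 128  81  68  78 120 145 151]]
```

```bash
python3 -c "
from h import *
s=bot.get_state();print(s['clock'],s['ft_force'].round(1));print(bot.sign_off())"
```

```text
28.35 [-0.4  0.1 -0.3]
the job is handed in; nothing more can be done
None
```

The station is ready and I've handed the job in. The guard is open, the hook points straight in over the station, and the loupe hangs in the hook's dip with the gripper clear of it. It took about 28 s of the 70 s allowed.

- **Guard:** I lifted it by friction on the lip's front edge with the shut fingers, at 16 N or less in the readings after each move. I followed it past upright at low speed. The later pictures show it leaning back and staying open.
- **Hook:** I turned it in a loose grip and squared it by closing the fingers. Its tip in the top picture is within about 1 pixel (2.5 mm) of where it should be at angle 0.
- **Loupe:** I took the grey one, not the green one, by its bail. It was threaded over the tip and released at rest: its image moved by less than 0.3 pixels and it wasn't swinging.

**Checks that disagreed:**
- **Hanging position:** the first lowering landed on the tip-side slope, so I moved the loupe about 6 mm towards the post, going by the contact force. The top picture puts the bar about 3 mm towards the post from the nominal seat, and the arm's own reading says about 6 mm. I think it is in the dip, but I had used all 12 picture views by then and confirmed it only from pixel values.
- **Tilt and height:** an automatic image fit gave the bar less than 1° off square. The same noisy fit gave about 2.6° off level and about 7 mm high. Its ends in the scene picture are within about 2 pixels of level.

I touched none of the other things on the bench and saw none of them move, but I did not measure their final positions.

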